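# Switch on and tare the balance under the mortar

## Robot

A 6-joint arm with a two-finger parallel gripper is mounted at the origin on the work surface. World frame = base frame: x ahead of the robot, y to its left, z up, the work surface at z = 0. Lengths are in m, angles in degrees, forces in N, time in s.
With the tool pointing down it reaches from about 0.3 to 0.75 m from the base axis. Payload 8.5 kg.
Tool frame: the origin (TCP) lies on the centre line of the jaws, within the pads' length; the fingertips stand 25 mm ahead of it and the grasp point (between the pads) lies 6 mm ahead of it; z points along the fingers, y is the line along which they close (so a half turn about z gives the same grasp; the last joint's range is limited). The gripper opens to 85 mm and grips with 20 to 120 N. Pads are 22 mm wide; open, the fingers measure 114 mm over their backs; the gripper's body (76 mm by 85 mm) begins 54 mm behind the grasp point. The pads swing forward as they close: fully open they stand 13 mm farther back than shut.
Start: joints at [53.44, 21.807, 74.336, -0, 83.858, -12.336], TCP at [0.226, 0.502, 0.256] pointing down, gripper open.
Joint ranges: [-178.18, 178.18], [-50.72, 133.34], [12.68, 142.11], [-81.47, 261.47], [9.98, 163.14], [-165.26, 165.26]. Speed limits (degrees/s): [136.94, 136.94, 180, 180, 180, 180].

## Interface

Orientations are given as a 3x3 rotation matrix whose columns are the frame's x, y, z axes.
In Python, from rig import telemetry, optics, env gives the robot as it stands.
- The arm moves only by the tool send_rows, never from a script. Its argument "deltas" is a list that holds one entry, the list of rows, each a list of 7 numbers: the shift along the tool's x, y, z in m, then the turn, a rotation vector about the tool's x, y, z in rad, then the opening, from -1 (shut) to 1 (fully open), so that 0 is half open. In form: [[[x, y, z, ax, ay, az, grip], ...]]. A call has 1 to 12 rows; each row shifts and turns the commanded pose from where the row before left it, along the tool's axes as they then stand; what a row does not reach is not made up. A row lasts 1/8 s, in which the tool goes at most 62.5 mm and 10.7 degrees, less where a joint would pass 70% of its speed; a pose out of reach is approached as far as the arm can. A call is refused whole if a number of a shift passes 0.0625 or a number of a turn 0.188, either way. A call with a gripper value outside its range is refused whole. The fingers move at their own pace and stop on an object; "squeeze" is the grip in N (left out, the last holds). Time passes only in rows, so rows that do not move let the fingers close. It gives the time, the measured TCP pose, the force, the opening and the grip force at its end, in the units of the state.
- telemetry.observe(): the state, without advancing time (a new reading comes with each control period).
- optics.get_image(name): name is "scene" or "side" or "wrist"; returns a dict with "image" (420x560x3 uint8, red, green, blue), "range_z" (420x560 float32, m along the optical axis (not along the pixel's ray), 0 where there is no reading), "K" (3x3 intrinsics, pixels), "k1" (the pictures are not rectified: a ray, as slopes to the right and down, at radius r is drawn at 1 + k1 r^2 times it, then the intrinsics apply), "rvec" (rotation vector, rad) and "tvec" (3), from world to camera coordinates, as OpenCV has them; the wrist camera has in their place "hand_eye" (4x4, takes a point from camera to tool coordinates, whose origin is the TCP and whose axes are the flange's). Camera axes: x right, y down, z forward; pixel columns grow to the right and rows downward; lengths in m; the calibration is good to about 2 mm. A picture is of the moment at which its call begins: read the wrist's pose just before it.
- env.close_job(): hands the job in; it is judged then, once.
The state is a dict: "time_s": time; "q": joint angles; "qvel": joint speeds; "joint_efforts": joint torques, N m; "position": TCP position; "tool_rot": TCP orientation; "ft_force": force on the tool from outside, world axes, zero at the start; "wrist_torque": the same for the moment, N m; "grip_width": finger opening in m; "gripper_force": force on a finger pad.
Only numpy, scipy, OpenCV 4.12 (cv2) and the standard library are available. Lean on these libraries where they do the work, as an engineer would, in place of code of your own. Each camera call takes 0.05 s, during which the arm holds its last target. There are 200 camera calls.

## Task

Switch on and tare the bench balance that carries the white mortar and pestle: with closed fingertips lightly press its green key down until it registers and let it spring back, then press its blue key in the same way, and withdraw. Leave the other two balances alone and do not lift, shift or knock over anything on the bench.

Things in the scene. Friction and masses are not known exactly. Their poses are not given: they have to be found in the camera images.
- bal_mortar: The balance to operate, the mortar on its pan; white housing 230 x 160 x 38 mm, fixed. Origin under its centre at bench height; x from keys to pan, y to the left. Two round keys, 28 mm across, tops 48 mm up, at x = -88 mm: green y = +35, blue y = -35 mm (open fingers would touch both). Steel pan 136 mm across, centre x = +40 mm, top 52 mm up. Two like it stand beside it, in any order.
- bal_mortar_green_top (a point): Centre of the top face of this balance's green key (switch on); 48 mm above the bench when up. It moves down with the key.
- bal_mortar_blue_top (a point): Centre of the top face of this balance's blue key (tare); 48 mm above the bench when up. It moves down with the key.
- bal_mortar_green (a joint): Green key. Its downward travel in m: 0 = up, 0.007 = on its stop. Spring key: moves off at 0.8 N, registers 0.003 down (about 2.6 N), reaches its stop at about 5 N, springs back up by itself.
- bal_mortar_blue (a joint): Blue key. Its downward travel in m: 0 = up, 0.007 = on its stop. Spring key: moves off at 0.8 N, registers 0.003 down (about 2.6 N), reaches its stop at about 5 N, springs back up by itself.
- bal_bottle: Same type of balance: white housing 230 x 160 mm, 38 mm high, round steel pan, a green and a blue key in front. Origin under the centre of the housing; x runs from the keys to the pan. Fixed to the bench. Carries the amber bottle. Leave alone.
- bal_jar: Same type of balance: white housing 230 x 160 mm, 38 mm high, round steel pan, a green and a blue key in front. Origin under the centre of the housing; x runs from the keys to the pan. Fixed to the bench. Carries the white jar. Leave alone.
- mortar: White ceramic mortar, 110 mm across the rim, 62 mm high, loose on the pan, its white pestle standing slanted in it, up to 103 mm above its foot (the two are one piece). Origin under its foot, z up.
- amber_bottle: Amber glass bottle with black cap, 52 mm across, 105 mm high, loose. Origin under its foot.
- jar: White lidded jar, 72 mm across, 75 mm high, loose. Origin under its foot.
- spatula: Spatula, 200 mm long, lying loose on the bench left of the balances. Origin under its middle, x along its length.
- cup: Blue cup, 84 mm across, 85 mm high, loose at the right. Origin under its foot.

How it is judged (in metres and radians):
On the way, in this order (a step that is already met when the one before it is completed fails the run):
1. green key of the mortar's balance pressed at least 3 mm by the fingers, blue key up (value of joint bal_mortar_green above 0.003 m and value of joint bal_mortar_blue below 0.0015 m and contact force between the fingers and bal_mortar above 0.5 N), for 0.05 s.
2. green key up again, then the blue key pressed at least 3 mm by the fingers (value of joint bal_mortar_blue above 0.003 m and value of joint bal_mortar_green below 0.0015 m and contact force between the fingers and bal_mortar above 0.5 N), for 0.05 s.
At the end, for the whole second after the job is handed in: Both keys of the mortar's balance have sprung back up (within 1 mm), the mortar stands upright on its pan, and every loose thing is at rest within 12 mm of where it was (value of joint each of bal_mortar_green, bal_mortar_blue below 0.001 m and horizontal distance between mortar and bal_mortar below 0.07 m and angle between mortar's own z axis and vertical below 0.1 rad and distance of each of mortar, amber_bottle, jar, spatula, cup from where it was at the start of the episode below 0.012 m and linear speed of each of mortar, amber_bottle, jar, spatula, cup below 0.02 m/s); the robot touches nothing.
It fails at once if another balance is touched (over 0.5 N) (contact force between any of the fingers, the arm and bal_bottle above 0.5 N or contact force between any of the fingers, the arm and bal_jar above 0.5 N).
It fails at once if the balance is pressed hard (over 20 N) (contact force between any of the fingers, the arm and bal_mortar above 20 N).
It fails at once if a loose thing is lifted, shifted over 12 mm or knocked over (distance of any of mortar, amber_bottle, jar, spatula, cup from where it was at the start of the episode above 0.012 m or angle between any of mortar, amber_bottle, jar, spatula, cup's own z axis and vertical above 0.3 rad).
It also fails if it takes over 40 s, if anything falls off the work surface, if the arm or the gripper's body presses on something with over 40 N, if the wrist force passes 120 N, or if a joint passes its speed limit or range.

## Working session

There is one attempt and no reset: what is moved stays moved. The work goes in short steps, Python scripts to look and compute and a tool call to move; the robot and the scene stay as the last step left them, time stands still between calls to the robot, and variables do not carry over. Pictures are saved under pics/ and viewed, at most 10 in all, crops included, and the job is handed in when it is done.

Besides the shell and the picture viewer there is one more tool, called after "Emit:" as a command line: name --argument value ..., lists and objects as JSON in quotes. send_rows: Moves the arm, as the interface text tells. Its arguments: {"type":"object","properties":{"deltas":{"type":"array"},"squeeze":{"type":"number"}},"required":["deltas"]}

```bash
mkdir -p pics
cat > h.py <<'E'
import numpy as np, cv2
from rig import telemetry, optics, env
def snap(name, fn):
    d=optics.get_image(name); cv2.imwrite('pics/'+fn, d['image'][:,:,::-1]); np.save('pics/'+fn+'.npy', d, allow_pickle=True); return d
def load(fn): return np.load('pics/'+fn+'.npy',allow_pickle=True).item()
def cloud(d, T=None):
    # world points for every pixel (HxWx3); T: camera->world 4x4 for wrist
    H,W=d['range_z'].shape; v,u=np.mgrid[:H,:W].astype(float)
    K=d['K']; xd=(u-K[0,2])/K[0,0]; yd=(v-K[1,2])/K[1,1]; x,y=xd.copy(),yd.copy()
    for _ in range(20):
        s=1+d['k1']*(x*x+y*y); x,y=xd/s,yd/s
    z=d['range_z']; P=np.stack([x*z,y*z,z],-1)
    if T is None:
        R=cv2.Rodrigues(np.array(d['rvec'],float))[0]; return (P-np.array(d['tvec']).ravel())@R
    return P@T[:3,:3].T+T[:3,3]
E
python3 - <<'E'
from h import *
s=telemetry.observe(); print(s['position'],np.round(s['tool_rot'],3),s['time_s'],s['grip_width'])
a=snap('scene','scene1.png'); b=snap('side','side1.png')
E
```

```text
[0.22551274 0.50136047 0.25570777] [[-0.912  0.41  -0.001]
 [ 0.41   0.912 -0.001]
 [ 0.    -0.001 -1.   ]] 0.0 0.08545813309221824
```

View pics/scene1.png

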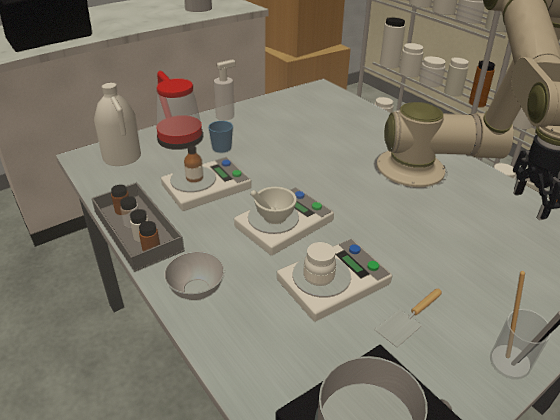

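Run:
```python
from h import *
for fn in ['scene1.png','side1.png']:
    d=load(fn); P=cloud(d); hsv=cv2.cvtColor(d['image'],cv2.COLOR_RGB2HSV)
    for nm,lo,hi in [('green',(40,80,40),(85,255,255)),('blue',(95,100,40),(130,255,255))]:
        n,L,st,c=cv2.connectedComponentsWithStats(cv2.inRange(hsv,lo,hi))
        for i in range(1,n):
            if st[i,4]<15: continue
            m=(L==i)&(d['range_z']>0); p=P[m]
            print(fn,nm,c[i].round(),st[i,4],np.median(p,0).round(4),'zmax',np.percentile(p[:,2],95).round(4))
```

```text
scene1.png green [220. 172.] 63 [ 0.5658 -0.2677  0.042 ] zmax 0.0439
scene1.png green [236. 173.] 53 [ 0.5335 -0.2277  0.0481] zmax 0.0523
scene1.png green [301. 207.] 60 [0.4721 0.0108 0.0418] zmax 0.0443
scene1.png green [316. 206.] 66 [0.4377 0.0372 0.0482] zmax 0.0519
scene1.png green [352. 263.] 134 [0.507  0.2603 0.0407] zmax 0.0431
scene1.png green [373. 265.] 95 [0.4758 0.299  0.0471] zmax 0.0506
scene1.png blue [226. 162.] 40 [ 0.5278 -0.2968  0.0483] zmax 0.0526
scene1.png blue [299. 194.] 50 [ 0.4447 -0.0308  0.0485] zmax 0.0514
scene1.png blue [354. 249.] 82 [0.4738 0.2298 0.0484] zmax 0.051
side1.png green [220. 169.] 48 [0.472  0.2925 0.0461] zmax 0.049
side1.png green [236. 173.] 57 [0.507  0.2595 0.039 ] zmax 0.0418
side1.png green [251. 223.] 66 [0.4326 0.0302 0.0465] zmax 0.0497
side1.png green [270. 226.] 84 [0.4732 0.0023 0.0398] zmax 0.0425
side1.png green [338. 272.] 93 [ 0.5269 -0.235   0.0473] zmax 0.05
side1.png green [358. 277.] 152 [ 0.5632 -0.2706  0.0398] zmax 0.0424
side1.png blue [229. 181.] 40 [0.4672 0.2226 0.0473] zmax 0.0514
side1.png blue [266. 237.] 64 [ 0.4398 -0.0395  0.0474] zmax 0.0503
side1.png blue [354. 291.] 97 [ 0.5224 -0.3045  0.0473] zmax 0.0507
side1.png blue [374. 354.] 917 [ 0.4605 -0.4504  0.0487] zmax 0.085
```

The scene picture shows the mortar on the middle balance, with its green key at (316,206) and blue key at (299,194). The two cameras agree to about 7 mm, and the key spacing and height match the given sizes. Next I'll move above the keys with the fingers shut and take a wrist view.

Run:
```python
from h import *
d=optics.get_image('wrist'); print(np.round(d['hand_eye'],3), d['K'])
s=telemetry.observe(); R=np.array(s['tool_rot']); print(R.T@(np.array([.42,.0,.22])-s['position']))
```

```text
[[-0.    -0.946 -0.324  0.085]
 [ 1.    -0.     0.001  0.   ]
 [-0.001 -0.324  0.946 -0.118]
 [ 0.     0.     0.     1.   ]] [[295.49413574   0.         273.56696489]
 [  0.         295.49413574 213.11021953]
 [  0.           0.           1.        ]]
[-0.38307664 -0.37743002  0.03616973]
```

Emit:
send_rows --deltas '[[[-0.038,-0.038,0,0,0,0,-1],[-0.038,-0.038,0,0,0,0,-1],[-0.038,-0.038,0,0,0,0,-1],[-0.038,-0.038,0,0,0,0,-1],[-0.038,-0.038,0,0,0,0,-1],[-0.038,-0.038,0,0,0,0,-1],[-0.038,-0.038,0.0,0,0,0,-1],[-0.038,-0.038,0.01,0,0,0,-1],[-0.038,-0.038,0.015,0,0,0,-1],[-0.038,-0.035,0.01,0,0,0,-1],[0,0,0,0,0,0,-1],[0,0,0,0,0,0,-1]]]'

```text
time_s: 1.65
position: [0.4172, 0.0022, 0.2213]
tool_rot: [[-0.912, 0.411, -0.001], [0.411, 0.912, 0.0], [0.001, 0.0, -1.0]]
ft_force: [-0.8, 0.3, 0.3]
grip_width: -0.0
gripper_force: 0.0
```

```bash
cat > keys.py <<'E'
from h import *
import sys
def run(fn):
    s=telemetry.observe(); d=snap('wrist',fn)
    R=np.array(s['tool_rot']); p=np.array(s['position']); T=np.eye(4); T[:3,:3]=R; T[:3,3]=p
    P=cloud(d,T@d['hand_eye']); hsv=cv2.cvtColor(d['image'],cv2.COLOR_RGB2HSV)
    print('tcp',p.round(4),'z axis',R[:,2].round(4),'t',s['time_s'],'w',s['grip_width'],'F',np.round(s['ft_force'],2))
    for nm,lo,hi in [('green',(40,80,40),(85,255,255)),('blue',(95,100,40),(130,255,255))]:
        n,L,st,c=cv2.connectedComponentsWithStats(cv2.inRange(hsv,lo,hi))
        for i in range(1,n):
            if st[i,4]<150: continue
            q=P[(L==i)&(d['range_z']>0)]; top=q[q[:,2]>np.median(q[:,2])-.003]
            ctr=(np.percentile(top,1,axis=0)+np.percentile(top,99,axis=0))/2
            tip=p+0.025*R[:,2]
            print(nm,c[i].round(),st[i],'mean',top.mean(0).round(4),'mid',ctr.round(4),'tool shift from tip',(R.T@(np.r_[ctr[:2],.048]-tip)).round(4))
run(sys.argv[1])
E
python3 keys.py wrist1.png
```

```text
tcp [0.4172 0.0022 0.2213] z axis [-5.e-04  4.e-04 -1.e+00] t 1.65 w -1.2838637048108504e-05 F [-0.85  0.3   0.31]
green [536. 174.] [511 157  49  34 867] mean [0.5039 0.2539 0.0407] mid [0.5041 0.2539 0.0408] tool shift from tip [0.0239 0.2651 0.1483]
green [308. 198.] [295 185  27  27 573] mean [0.4309 0.0351 0.0485] mid [0.4311 0.035  0.0482] tool shift from tip [0.0006 0.0356 0.1483]
green [295. 239.] [268 221  55  38 858] mean [0.4706 0.0043 0.0407] mid [0.4707 0.004  0.0407] tool shift from tip [-0.0482  0.0236  0.1483]
blue [505. 151.] [488 137  36  29 802] mean [0.4655 0.227  0.0484] mid [0.4658 0.2275 0.048 ] tool shift from tip [0.048  0.2253 0.1484]
blue [250. 229.] [238 217  25  26 519] mean [ 0.4377 -0.034   0.0484] mid [ 0.438  -0.0341  0.0481] tool shift from tip [-0.034  -0.0246  0.1483]
blue [  3. 345.] [  0 332   8  27 152] mean [ 0.4671 -0.426   0.0093] mid [ 0.4662 -0.4286  0.0103] tool shift from tip [-0.2217 -0.3727  0.1481]
blue [ 89. 365.] [ 77 355  26  22 339] mean [ 0.5096 -0.2808  0.0629] mid [ 0.4558 -0.1755  0.1588] tool shift from tip [-0.1083 -0.1462  0.1482]
```

View pics/wrist1.png

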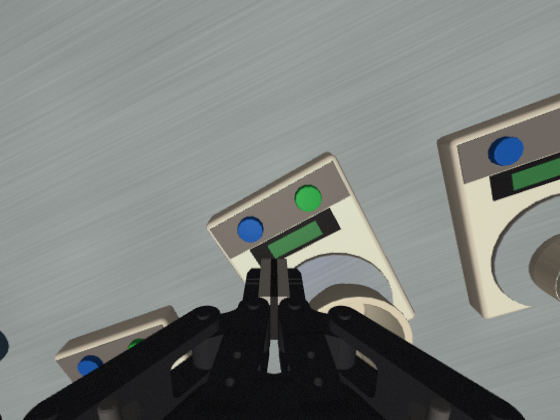

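Emit:
send_rows --deltas '[[[0,0.018,0.03,0,0,0,-1],[0,0.018,0.04,0,0,0,-1],[0,0,0.04,0,0,0,-1],[0,0,0.018,0,0,0,-1],[0,0,0.008,0,0,0,-1],[0,0,0,0,0,0,-1],[0,0,0,0,0,0,-1]]]'

```text
time_s: 2.58
position: [0.4327, 0.0348, 0.0862]
tool_rot: [[-0.912, 0.41, 0.002], [0.41, 0.912, -0.0], [-0.002, 0.0, -1.0]]
ft_force: [-0.6, -0.2, 0.3]
grip_width: 0.0002
gripper_force: 0.0
```

```bash
python3 keys.py wrist2.png
```

```text
tcp [0.4327 0.0348 0.0862] z axis [ 1.7e-03 -3.0e-04 -1.0e+00] t 2.575 w 0.0001829778175891887 F [-0.58 -0.21  0.31]
green [272. 251.] [ 250  235   46   34 1067] mean [0.4259 0.0373 0.0485] mid [0.4282 0.0356 0.0567] tool shift from tip [ 0.0044 -0.0011  0.0131]
blue [176. 303.] [ 155  285   46   42 1261] mean [ 0.4339 -0.0329  0.049 ] mid [ 0.4254 -0.0198  0.0784] tool shift from tip [-0.0157 -0.0528  0.0132]
```

The wrist picture confirms it: the mortar bowl at (365,315) is on the middle balance, with the green key at (308,198) and the blue key at (250,229). The tip is 13 mm above the green key and within about 2 mm of its centre.

Emit:
send_rows --deltas '[[[0.001,0,0.006,0,0,0,-1],[0,0,0.005,0,0,0,-1],[0,0,0.002,0,0,0,-1],[0,0,0.002,0,0,0,-1],[0,0,0.002,0,0,0,-1],[0,0,0,0,0,0,-1],[0,0,0,0,0,0,-1]]]'

```text
time_s: 3.5
position: [0.4312, 0.0351, 0.0684]
tool_rot: [[-0.912, 0.41, -0.0], [0.41, 0.912, -0.0], [0.0, -0.0, -1.0]]
ft_force: [-3.0, -0.5, 3.1]
grip_width: 0.0001
gripper_force: 1.7
```

Emit:
send_rows --deltas '[[[0,0,0.0015,0,0,0,-1],[0,0,0,0,0,0,-1]]]'

```text
time_s: 3.75
position: [0.4313, 0.0351, 0.0668]
tool_rot: [[-0.912, 0.41, -0.0], [0.41, 0.912, 0.0], [0.0, -0.0, -1.0]]
ft_force: [-2.6, 0.9, 4.1]
grip_width: 0.0002
gripper_force: 2.2
```

Green has clearly registered: about 6 mm of travel and about 4 N. I'll lift, move over to the blue key and stop above it.

Emit:
send_rows --deltas '[[[0,0,-0.01,0,0,0,-1],[0,0,-0.025,0,0,0,-1],[-0.0115,-0.02,0,0,0,0,-1],[-0.0115,-0.02,0,0,0,0,-1],[-0.0115,-0.02,0,0,0,0,-1],[0,0,0.015,0,0,0,-1],[0,0,0,0,0,0,-1],[0,0,0,0,0,0,-1]]]'

```text
time_s: 4.75
position: [0.4385, -0.0337, 0.0874]
tool_rot: [[-0.912, 0.41, 0.001], [0.41, 0.912, -0.0], [-0.001, 0.0, -1.0]]
ft_force: [-0.4, 0.3, -0.0]
grip_width: 0.0002
gripper_force: 0.0
```

```bash
python3 keys.py wrist3.png
```

```text
tcp [ 0.4385 -0.0337  0.0874] z axis [ 8.e-04 -3.e-04 -1.e+00] t 4.75 w 0.00021999437797461484 F [-0.35  0.31 -0.  ]
green [378. 204.] [ 352  180   53   50 2013] mean [0.4303 0.0346 0.0484] mid [0.4309 0.0346 0.0479] tool shift from tip [0.0349 0.0591 0.0144]
green [349. 275.] [ 303  244   95   63 2474] mean [0.4703 0.0048 0.0406] mid [0.4705 0.0041 0.0406] tool shift from tip [-0.0136  0.0476  0.0144]
blue [271. 252.] [249 236  46  33 984] mean [ 0.4324 -0.0325  0.0485] mid [ 0.435  -0.0341  0.0572] tool shift from tip [ 0.0031 -0.0018  0.0144]
```

View pics/wrist3.png

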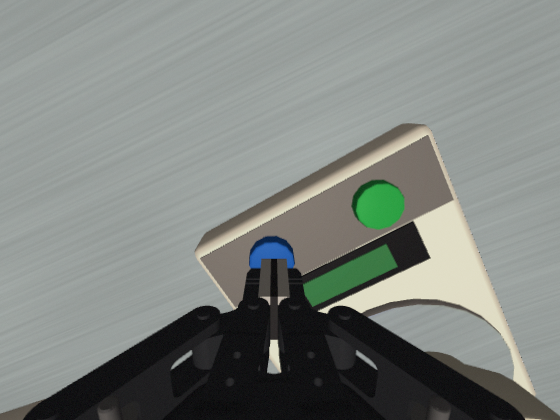

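The green key at (378,204) is back up with its top at 48 mm, and the fingertips are over the blue key at (271,252). I'll press blue now.

Emit:
send_rows --deltas '[[[0,0,0.007,0,0,0,-1],[0,0,0.005,0,0,0,-1],[0,0,0.003,0,0,0,-1],[0,0,0.002,0,0,0,-1],[0,0,0.002,0,0,0,-1],[0,0,0.001,0,0,0,-1],[0,0,0,0,0,0,-1],[0,0,0,0,0,0,-1]]]'

```text
time_s: 5.8
position: [0.4381, -0.0337, 0.0669]
tool_rot: [[-0.912, 0.41, -0.0], [0.41, 0.912, 0.0], [0.0, 0.0, -1.0]]
ft_force: [-2.7, 1.9, 3.7]
grip_width: -0.0001
gripper_force: 2.1
```

Blue has registered too, at the same depth and with 3.7 N. I'll withdraw.

Emit:
send_rows --deltas '[[[0,0,-0.01,0,0,0,-1],[0,0,-0.03,0,0,0,-1],[0,0,-0.04,0,0,0,-1],[0,0,-0.04,0,0,0,-1],[0,0,-0.02,0,0,0,-1],[0,0,0,0,0,0,-1],[0,0,0,0,0,0,-1],[0,0,0,0,0,0,-1]]]'

```text
time_s: 6.8
position: [0.4379, -0.0337, 0.2059]
tool_rot: [[-0.912, 0.41, -0.002], [0.41, 0.912, 0.001], [0.002, -0.0, -1.0]]
ft_force: [-0.1, 0.1, 1.1]
grip_width: -0.0001
gripper_force: 0.0
```

```bash
python3 keys.py wrist4.png | grep -v '\[0.5'; python3 -c "
from h import *
a=load('scene1.png');b=snap('scene','scene2.png')
m=(cv2.absdiff(a['image'],b['image']).max(2)>40); print('changed px in balance area',m[145:320,150:400].sum(), np.argwhere(m[145:320,150:400])[:5])
"
```

```text
tcp [ 0.4379 -0.0337  0.2059] z axis [-1.8e-03  6.0e-04 -1.0e+00] t 6.8 w -7.126121386059375e-05 F [-0.07  0.13  1.11]
green [336. 168.] [322 154  30  30 700] mean [0.4309 0.0347 0.0485] mid [0.4311 0.0347 0.0482] tool shift from tip [0.034  0.0596 0.133 ]
green [321. 215.] [ 291  194   60   42 1041] mean [0.4705 0.0047 0.0407] mid [0.4708 0.0042 0.0406] tool shift from tip [-0.0147  0.0481  0.1329]
green [147. 332.] [137 325  24  18 227] mean [ 0.5025 -0.2064  0.0755] mid [ 0.466  -0.1532  0.1451] tool shift from tip [-0.0749 -0.0973  0.1328]
blue [549. 115.] [536  98  24  33 629] mean [0.4646 0.2211 0.0481] mid [0.4655 0.2212 0.0476] tool shift from tip [0.0792 0.2438 0.133 ]
blue [272. 204.] [259 190  28  28 615] mean [ 0.4377 -0.0343  0.0484] mid [ 0.4381 -0.0344  0.0481] tool shift from tip [-0.0008 -0.0005  0.1329]
blue [  3. 334.] [  0 319  10  31 197] mean [ 0.4667 -0.4257  0.0103] mid [ 0.4653 -0.4281  0.0115] tool shift from tip [-0.1871 -0.3483  0.1327]
blue [ 97. 354.] [ 84 343  27  24 489] mean [ 0.5179 -0.291   0.0544] mid [ 0.4694 -0.193   0.1499] tool shift from tip [-0.0943 -0.1322  0.1328]
changed px in balance area 113 [[  0 148]
 [  0 149]
 [  0 150]
 [  0 151]
 [  0 152]]
```

Both keys are up with their tops at 48 mm, the arm is clear, and the only pixels that changed sampled at the edge of the area, where the arm now stands.

```bash
python3 -c "
from rig import env; print(env.close_job())"
```

```text
the job is handed in; nothing more can be done
None
```

I pressed the green key and then the blue key on the mortar's balance (each about 6 mm down at roughly 4 N), saw both back up at 48 mm, withdrew the arm clear and handed the job in; no verdict came back.

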